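Switch on the demo sound system in order

TASK

Switch on the shop's demo sound system in the safe order: press the red button on top of the media player first, then the one on the blue mixer, and the one on the orange speaker last. Tap each button lightly with the fingertips, pushing it in well past halfway, where it stays; do not pick up or shove the units, leave the white speaker switched off, and leave everything else on the counter where it is.

Things in the scene. Friction and masses are not known exactly. Their poses are not given: they have to be found in the camera images.
- player: media player: black box 120 (x) x 90 (y) x 45 mm high, silver front face on its -x side; loose, about 0.5 kg, stands flat on the counter. Origin at the centre of its underside, z up.
- mixer: small sound mixer: blue box 150 (x) x 130 (y) x 48 mm high with dark wood cheeks, white faders and small yellow and green knobs on top (up to 7 mm high, on the half nearer its -x side); loose, about 0.9 kg, stands flat. Origin at the centre of its underside, z up.
- orange_speaker: portable speaker: upright orange cylinder, 68 mm across and 90 mm high, black grille bands; loose, about 0.5 kg. Origin at the centre of its underside, z up.
- white_speaker: portable speaker of the same size and shape but white, with its own red button on top; not to be switched on. Origin at the centre of its underside, z up.
- player_button_top (a point): centre of the top face of the media player's red push button, which stands on the top of the media player on its centre line, 20 mm from the centre towards -x: a red disc 28 mm across in a thin steel collar (36 mm across, 3 mm high). Its top is 24 mm above the media player's top face while out and 12 mm above it when fully in; the point moves with the button.
- player_button (a joint): how far the media player's button is pushed down: 0 = out (off), 0.012 m = fully in, where it meets a stop; counts as on beyond 0.006. Slides with 2.5 N of friction, stays where it is left. The red cap sits on a spring of its own (2 N/mm, up to 9 mm, not counted here): it yields 1 mm before the button slides, more at the stop, and springs back.
- mixer_button_top (a point): centre of the top face of the mixer's red push button, which stands on the top of the mixer on its centre line, 42 mm from the centre towards +x: a red disc 28 mm across in a thin steel collar (36 mm across, 3 mm high). Its top is 24 mm above the mixer's top face while out and 12 mm above it when fully in; the point moves with the button.
- mixer_button (a joint): how far the mixer's button is pushed down: 0 = out (off), 0.012 m = fully in, where it meets a stop; counts as on beyond 0.006. Slides with 2.5 N of friction, stays where it is left. The red cap sits on a spring of its own (2 N/mm, up to 9 mm, not counted here): it yields 1 mm before the button slides, more at the stop, and springs back.
- orange_speaker_button_top (a point): centre of the top face of the orange speaker's red push button, which stands on the top of the orange speaker at its centre: a red disc 28 mm across in a thin steel collar (36 mm across, 3 mm high). Its top is 24 mm above the orange speaker's top face while out and 12 mm above it when fully in; the point moves with the button.
- orange_speaker_button (a joint): how far the orange speaker's button is pushed down: 0 = out (off), 0.012 m = fully in, where it meets a stop; counts as on beyond 0.006. Slides with 2.5 N of friction, stays where it is left. The red cap sits on a spring of its own (2 N/mm, up to 9 mm, not counted here): it yields 1 mm before the button slides, more at the stop, and springs back.
- white_speaker_button_top (a point): centre of the top face of the white speaker's red push button, which stands on the top of the white speaker at its centre: a red disc 28 mm across in a thin steel collar (36 mm across, 3 mm high). Its top is 24 mm above the white speaker's top face while out and 12 mm above it when fully in; the point moves with the button.
- white_speaker_button (a joint): how far the white speaker's button is pushed down: 0 = out (off), 0.012 m = fully in, where it meets a stop; counts as on beyond 0.006. Slides with 2.5 N of friction, stays where it is left. The red cap sits on a spring of its own (2 N/mm, up to 9 mm, not counted here): it yields 1 mm before the button slides, more at the stop, and springs back.
- cleaner: bystander: dark green bottle of cleaner, 64 mm across, 120 mm high, blue cap and label; loose. Origin at its underside.
- mug: bystander: blue mug, 80 mm across, 90 mm high, handle at its +y; loose. Origin at its underside.
- tape: bystander: yellow roll of tape lying flat, 90 mm across, 40 mm high; loose. Origin at its underside.
- phone: bystander: black smartphone lying flat, 150 (x) x 72 (y) x 9 mm; loose. Origin at its underside.
- parcel: bystander: small cardboard parcel, 100 (x) x 130 (y) x 70 mm high; loose. Origin at its underside.
Things that resemble listed ones, but are neither listed nor needed, are in the scene too. Leave any purple look-alike of the orange_speaker alone.

How it is judged (in metres and radians):
On the way, in this order (a step that is already met when the one before it is completed fails the run):
1. the media player's button is pushed in, the rest still out (value of joint player_button above 0.006 m and value of joint each of mixer_button, orange_speaker_button, white_speaker_button below 0.003 m), for 0.1 s.
2. the mixer's button is pushed in, those before it in, the rest still out (value of joint each of player_button, mixer_button above 0.006 m and value of joint each of orange_speaker_button, white_speaker_button below 0.003 m), for 0.1 s.
3. the orange speaker's button is pushed in, those before it in, the rest still out (value of joint each of player_button, mixer_button, orange_speaker_button above 0.006 m and value of joint white_speaker_button below 0.003 m), for 0.1 s.
At the end, for the whole second after the job is handed in: The buttons of the media player, mixer and orange speaker are each in by more than 6 of their 12 mm, having gone in in that order; the white speaker's is in by less than 3 mm. All four units stand upright and at rest on the counter within 15 mm of where they began, and the other things within 20 mm (all of step 3 and distance of each of player, mixer, orange_speaker, white_speaker from where it was at the start of the episode below 0.015 m and angle between each of player, mixer, orange_speaker, white_speaker's own z axis and vertical below 0.06 rad and height (world z) of each of player, mixer, orange_speaker, white_speaker below 0.004 m and linear speed of each of player, mixer, orange_speaker, white_speaker below 0.02 m/s and distance of each of cleaner, mug, tape, phone, parcel from where it was at the start of the episode below 0.02 m); the robot touches nothing.
It fails at once if the white speaker's button is pressed (value of joint white_speaker_button above 0.003 m).
It fails at once if a unit is pressed with more than 25 N (contact force between any of the fingers, the arm and player above 25 N or contact force between any of the fingers, the arm and mixer above 25 N or contact force between any of the fingers, the arm and orange_speaker above 25 N or contact force between any of the fingers, the arm and white_speaker above 25 N).
It fails at once if a unit is lifted, or shoved by more than 15 mm (distance of any of player, mixer, orange_speaker, white_speaker from where it was at the start of the episode above 0.015 m).
It fails at once if a unit is tipped (angle between any of player, mixer, orange_speaker, white_speaker's own z axis and vertical above 0.15 rad).
It fails at once if something else on the counter is moved by more than 20 mm (distance of any of cleaner, mug, tape, phone, parcel from where it was at the start of the episode above 0.02 m).
It also fails if it takes over 54 s, if anything falls off the work surface, if the arm or the gripper's body presses on something with over 40 N, if the wrist force passes 120 N, or if a joint passes its speed limit or range.

ROBOT

A 7-joint arm with a two-finger parallel gripper is mounted at the origin on the work surface. World frame = base frame: x ahead of the robot, y to its left, z up, the work surface at z = 0. Lengths are in mm, angles in degrees, forces in N, time in s.
With the tool pointing down it reaches from about 425 to 875 mm from the base axis. Payload 4.7 kg.
Tool frame: the origin (TCP) lies on the centre line of the jaws, within the pads' length; the fingertips stand 17 mm ahead of it and the grasp point (between the pads) lies 2 mm behind it (finger_overhang is the distance from the TCP to the fingertips, in mm); z points along the fingers, y is the line along which they close (so a half turn about z gives the same grasp; the last joint's range is limited). The gripper opens to 85 mm and grips with 20 to 120 N. Pads are 22 mm wide; open, the fingers measure 114 mm over their backs; the gripper's body (76 mm by 85 mm) begins 54 mm behind the grasp point. The pads swing forward as they close: fully open they stand 13 mm farther back than shut.
Start: joints at [63.891, 18.392, -4.016, 83.108, 1.295, 78.541, -3.26], TCP at [294.245, -579.606, 248.349] pointing down, gripper open.
Joint ranges: [-163.93, 163.93], [-17.29, 119.83], [-79.2, 71.16], [3.27, 140.29], [-89.18, 269.18], [5.43, 117.66], [-154.24, 154.24]. Speed limits (degrees/s): [147.25, 147.25, 180, 180, 180, 180, 180].

INTERFACE

Orientations are given as [roll, pitch, yaw] about the fixed x, y, z axes, in that order (R = Rz(yaw) Ry(pitch) Rx(roll)).
In Python, from plant import * gives the robot as it stands. The module is installed in compiled form; this text tells all that it offers. Calls block until the motion is done:
- movep(position, orientation): joint-space move of the TCP to a pose.
- move_l(position, rot=None, rate=150, guard=None): straight line of the TCP; rot=None keeps the orientation; rate is the mean speed in mm/s. With guard (N) it stops when the force on the tool has changed by that much, and returns True; else False.
- move_joints(angles): joint-space move.
- move_gripper(opening, f_grip=None): finger opening in mm; f_grip is the grip in N (None keeps the last); returns when the fingers have stopped.
- sleep(seconds).
- solve_ik(position, orientation): joint angles nearest the present ones, or None.
- camera(name): name is "scene" or "top" or "wrist"; returns the picture (384x512x3 uint8, red, green, blue); there is no depth.
- camera_params(name): a dict with "camera_matrix" (3x3 intrinsics, pixels), "dist" ([k1, k2, p1, p2, k3] as OpenCV has them; the pictures are not rectified), "position" and "attitude" of the camera in the world. Camera axes: x right, y down, z forward; pixel columns grow to the right and rows downward; lengths in mm; the calibration is good to about 2 mm. A picture is of the moment at which its call begins: read the wrist's pose just before it. camera_params takes no time and is no camera call; for the wrist camera it gives the pose at the moment of the call.
A pose or a line that the arm cannot do raises IKError and nothing moves.
- sign_off(): hands the job in; it is judged then, once.
Trained networks look in the newest picture that a camera, given by its name, has taken for a name from the list of things; names that differ only in an ending like _2 or _b are one class to them, and where a whole thing is asked for, a point or a joint stands for the part that bears it (a point fixed in the world has none). Each returns a list of dicts, best first, with "score" (0 to 1); they miss things now and then, are a little off and sometimes report something else, mostly with a low value. They report only what shows in the picture. A call takes as long as a camera call. They do not tell look-alikes from the thing itself.
- boxes_of(camera, target): "position" ([column, row] in pixels, amid what is visible of it).
- outline_of(camera, target): "region" (384x512 bool, what is visible of it) and "position" ([column, row] in pixels, amid what is visible of it).
- place_of(camera, target): "position" ([column, row] in pixels: a listed point, or the origin of a listed thing).
Readings, each from a call of its own:
- get_time(): time.
- get_qpos(): joint angles.
- get_qvel(): joint speeds.
- get_joint_torque(): joint torques, N m.
- get_position(): TCP position.
- get_eef_rot(): TCP orientation.
- get_ft_force(): force on the tool from outside, world axes, zero at the start.
- get_ft_torque(): the same for the moment, N m.
- get_gripper_width(): finger opening in mm.
- get_finger_force(): force on a finger pad.
Only numpy, scipy, OpenCV 4.12 (cv2) and the standard library are available. Lean on these libraries where they do the work, as an engineer would, in place of code of your own. Each camera call takes 0.05 s, during which the arm holds its last target. There are 200 camera calls.

## Working session

There is one attempt and no reset: what is moved stays moved. The work goes in short steps, each a Python script; the robot and the scene stay as the last script left them, time stands still between calls to the robot, and variables do not carry over. Pictures are saved under pics/ and viewed, at most 10 in all, crops included, and the job is handed in when it is done.

```bash
mkdir -p pics; cat > h.py <<'E'
from plant import *
import numpy as np, cv2
from scipy.spatial.transform import Rotation as R
def rotm(a):
    a=np.array(a,float)
    if a.shape==(3,3): return a
    if a.size==4: return R.from_quat(a.ravel()).as_matrix()
    return R.from_euler('xyz',a,degrees=True).as_matrix()
def topix(P,p):
    M=rotm(p["attitude"]); c=M.T@(np.array(P,float)-np.array(p["position"]))
    return cv2.projectPoints(c.reshape(1,1,3),np.zeros(3),np.zeros(3),np.array(p["camera_matrix"]),np.array(p["dist"]))[0].ravel()
def toplane(uv,z,p):
    n=cv2.undistortPoints(np.array(uv,float).reshape(1,1,2),np.array(p["camera_matrix"]),np.array(p["dist"])).ravel()
    d=rotm(p["attitude"])@np.array([n[0],n[1],1]); o=np.array(p["position"])
    return o+d*(z-o[2])/d[2]
H=dict(player=69,mixer=72,orange_speaker=114,white_speaker=114)
E
python3 - <<'E'
from h import *
for c in("scene","top"):
    p=camera_params(c); print(c,p["position"],p["attitude"])
    im=camera(c); cv2.imwrite(f"pics/{c}.png",im[:,:,::-1])
    for n in H:
        for r in place_of(c,n+"_button_top"): print(n,np.round(r["position"],1),round(r["score"],2),np.round(toplane(r["position"],H[n],p),1))
print(get_time())
E
```

```text
scene [1200.64454155 -605.21428737  865.08952816] [-132.81182199   -0.83543989   43.94304033]
player [285.  130.7] 0.62 [464.1 323.5  69. ]
mixer [270.9 176.1] 0.64 [602.9  93.8  72. ]
orange_speaker [132.2 224. ] 0.54 [ 504.4 -346.5  114. ]
orange_speaker [162.7 205.2] 0.53 [ 504.7 -246.5  114. ]
white_speaker [218.8 193.6] 0.66 [ 580.6 -104.9  114. ]
top [ 493.48142248   28.63887657 1233.37882633] [-174.67397886   -1.35091597  -90.71298423]
player [160.4 230. ] 0.56 [474.4 286.3  69. ]
player [153.4 233.5] 0.51 [464.4 306.8  69. ]
mixer [223.1 181.1] 0.48 [617.4 100.4  72. ]
orange_speaker [378.5 217.9] 0.47 [ 501.7 -349.2  114. ]
orange_speaker [340.8 221.7] 0.47 [ 492.3 -238.9  114. ]
white_speaker [286.3 198.2] 0.48 [561.7 -83.2 114. ]
white_speaker [261.5 144.8] 0.43 [717.9 -14.1 114. ]
white_speaker [289.9 191.8] 0.38 [580. -94. 114.]
0.5
```

View pics/scene.png

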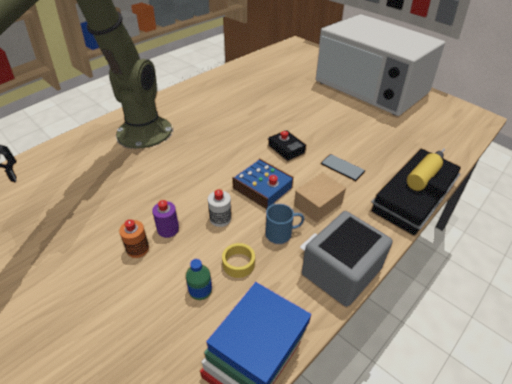

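View pics/top.png

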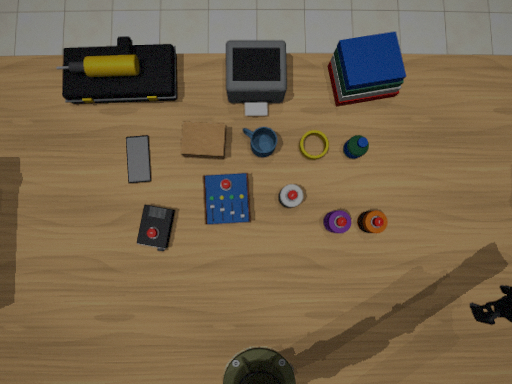

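The scene view shows four red-topped round or boxy candidates. By pixel in scene / top:
- Orange speaker: (132,224) / (375,221).
- Purple look-alike: (163,205) / (340,222). I leave this one alone.
- White speaker: (219,193) / (291,195). This one must stay off.
- Mixer button: (272,180) / (226,184).
- Player button: (285,133) / (152,233).

I'm choosing player, then mixer, then orange at y≈-348. I'll check the orange speaker with the wrist camera on the way to the player.

```bash
cat >> h.py <<'E'
def red(im,p,z,near,tol=40):
    """centroid of red cap blobs -> world xy on plane z, nearest to the expected point"""
    h=cv2.cvtColor(im,cv2.COLOR_RGB2HSV)
    m=(((h[...,0]<5)|(h[...,0]>174))&(h[...,1]>150)&(h[...,2]>90)).astype(np.uint8)
    n,_,st,ce=cv2.connectedComponentsWithStats(m)
    c=[(np.hypot(*(toplane(ce[i],z,p)[:2]-np.array(near))),ce[i],toplane(ce[i],z,p),st[i][:]) for i in range(1,n) if st[i][4]>8]
    return sorted(c,key=lambda t:t[0])[:3]
def ik_yaw(pos,yaws=range(-180,180,15)):
    q0=np.array(get_qpos()); best=None
    for y in yaws:
        q=solve_ik(pos,[180,0,y])
        if q is not None:
            d=np.abs(np.array(q)-q0).max()
            if best is None or d<best[0]: best=(d,y,q)
    return best
E
python3 - <<'E'
from h import *
print(get_eef_rot())
for c in("scene","top"):
    p=camera_params(c); im=cv2.imread(f"pics/{c}.png")[:,:,::-1].copy()
    for n,xy in dict(player=(464,315),mixer=(606,98),orange_speaker=(503,-348)).items():
        print(c,n,[(np.round(a),np.round(b,1),np.round(w,1),s[4]) for a,b,w,s in red(im,p,H[n],xy)[:1]])
move_gripper(0)
for n,xy in dict(orange_speaker=(500,-348),player=(464,312)).items():
    P=[*xy,320]; b=ik_yaw(P); print(n,b)
    movep(P,[180,0,b[1]]); sleep(.2)
    p=camera_params("wrist"); im=camera("wrist"); cv2.imwrite(f"pics/w_{n}.png",im[:,:,::-1])
    print(p["position"],p["attitude"],topix([*xy,H[n]],p))
    print([(np.round(a),np.round(bb,1),np.round(w,1),s[4]) for a,bb,w,s in red(im,p,H[n],xy)])
    print(get_time())
a=[cv2.imread(f"pics/w_{n}.png") for n in("orange_speaker","player")]
cv2.imwrite("pics/w2.png",cv2.resize(np.hstack(a),(800,300)))
E
```

```text
[1.79999178e+02 5.94690573e-04 2.69194917e+01]
scene player [(np.float64(17.0), array([284. , 134.3]), array([476.7, 303.4,  69. ]), np.int32(39))]
scene mixer [(np.float64(18.0), array([272.7, 179.7]), array([618.5,  85. ,  72. ]), np.int32(45))]
scene orange_speaker [(np.float64(5.0), array([129.6, 224.9]), array([ 502.2, -353.4,  114. ]), np.int32(74))]
top player [(np.float64(3.0), array([151.1, 232.6]), array([467.1, 313.6,  69. ]), np.int32(58))]
top mixer [(np.float64(6.0), array([225.5, 183.7]), array([609.6,  93.2,  72. ]), np.int32(52))]
top orange_speaker [(np.float64(12.0), array([378.4, 221.4]), array([ 491.5, -348.4,  114. ]), np.int32(56))]
orange_speaker (np.float64(16.938158412483396), 60, array([ 46.95062873,  12.93331386, -17.61253402,  82.33609375,
         3.89612722,  85.32859447,  -0.55953975]))
[ 540.29989112 -277.34787027  444.1392612 ] [ 1.61289758e+02 -5.53049085e-02 -3.01811561e+01] [257.15067204 160.00730704]
[(np.float64(7.0), array([251.4, 162.1]), array([ 493.3, -346.9,  114. ]), np.int32(447)), (np.float64(107.0), array([199.7,  74.2]), array([ 494.6, -241.4,  114. ]), np.int32(539))]
2.725
player (np.float64(49.21848272937864), -180, array([ 19.89800979,  14.93632413, -66.75952594,  88.13901182,
        13.73420247,  85.97033461,  42.87697906]))
[382.04983343 312.70576001 444.6740444 ] [1.61263147e+02 8.45820324e-02 8.99314850e+01] [256.77882297 151.57827499]
[(np.float64(3.0), array([258.7, 153.4]), array([466.3, 314.4,  69. ]), np.int32(386)), (np.float64(256.0), array([105.1, 251.4]), array([606. ,  99.1,  69. ]), np.int32(352))]
5.325
```

View pics/w2.png

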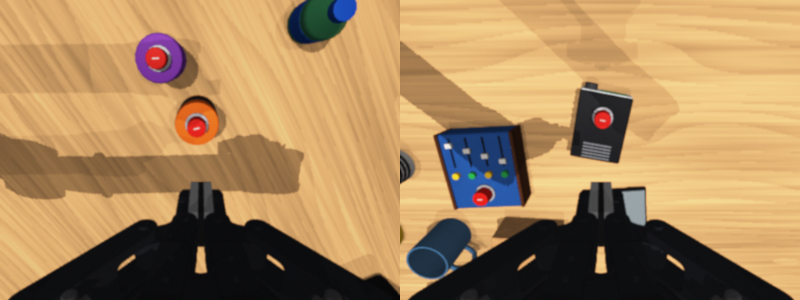

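The left half shows the orange speaker with its red cap at (197,126) and the purple one at (157,60). The right half shows the player's cap at (602,118) and the mixer's at (483,196). These agree with the top view, so I'm pressing the player at (466,314).

```bash
cat >> h.py <<'E'
def press(xy,top):
    """guarded tap: tip 17 mm ahead of the TCP; stop seat = top-12, 8 N leaves the cap ~4 mm compressed"""
    move_l([*xy,top+17+35],rate=150); sleep(.3)
    f0=np.array(get_ft_force())
    hit=move_l([*xy,top+17-12-6],rate=20,guard=8)
    print("hit",hit,"tip rel. top",round(get_position()[2]-17-top,1),"dF",np.round(np.array(get_ft_force())-f0,1))
    move_l([*xy,top+17+60],rate=120)
E
python3 - <<'E'
from h import *
press((466,313.5),69)
xy=(608,96); P=[*xy,300]
move_l([*get_position()[:2],300]); b=ik_yaw(P); print(b)
p=camera_params("wrist"); im=camera("wrist"); a=[im[:,:,::-1]]
print([(np.round(bb,1),np.round(w,1),s[4]) for _,bb,w,s in red(im,p,57,(466,314))[:1]])
movep(P,[180,0,b[1]]); sleep(.2)
p=camera_params("wrist"); im=camera("wrist"); a.append(im[:,:,::-1])
print([(np.round(bb,1),np.round(w,1),s[4]) for _,bb,w,s in red(im,p,72,xy)],get_time())
cv2.imwrite("pics/w3.png",cv2.resize(np.hstack(a),(800,300)))
E
```

```text
hit True tip rel. top -15.3 dF [-1.  -1.2  8.9]
(np.float64(12.706036362292245), 150, array([ 32.06777376,  21.56434546, -56.85338237,  82.31393843,
        17.97492222,  85.71148877,  35.75461251]))
[(array([258.2, 154.1]), array([465.5, 314.4,  57. ]), np.int32(323))]
[(array([254.7, 158. ]), array([608.2,  96. ,  72. ]), np.int32(379)), (array([ 89.3, 222.5]), array([ 576.5, -129. ,   72. ]), np.int32(382))] 12.6667
```

View pics/w3.png

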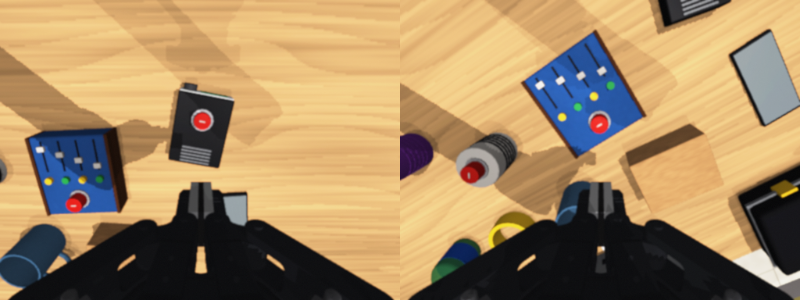

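The left half shows the player's cap at (202,120), sunk and unmoved; the guard stopped at the seat (-15 mm). The right half shows the mixer's cap at (599,123), which measures (608,96). Next is the mixer, then a hover over the orange speaker.

```bash
python3 - <<'E'
from h import *
press((608,96),72)
move_l([608,96,300])
p=camera_params("wrist"); im=camera("wrist"); a=[im[:,:,::-1]]
print([(np.round(bb,1),np.round(w,1),s[4]) for _,bb,w,s in red(im,p,60,(608,96))[:1]])
xy=(493,-348); P=[*xy,320]; b=ik_yaw(P); print(b)
movep(P,[180,0,b[1]]); sleep(.2)
p=camera_params("wrist"); im=camera("wrist"); a.append(im[:,:,::-1])
print([(np.round(bb,1),np.round(w,1),s[4]) for _,bb,w,s in red(im,p,114,xy)],get_time())
cv2.imwrite("pics/w4.png",cv2.resize(np.hstack(a),(800,300)))
cv2.imwrite("pics/w4c.png",cv2.resize(im[60:260,130:390,::-1],None,fx=2.5,fy=2.5))
E
```

```text
hit True tip rel. top -15.2 dF [-2.1 -1.6  6.3]
[(array([257.1, 155.9]), array([609. ,  95.6,  60. ]), np.int32(320))]
(np.float64(43.8790663135184), 60, array([ 75.74874425,  18.50711579, -54.552501  ,  82.18739871,
        15.00823633,  86.93441849,  -8.17581041]))
[(array([256.3, 162.1]), array([ 493.1, -346.8,  114. ]), np.int32(444)), (array([205.7,  74.1]), array([ 494.4, -241.5,  114. ]), np.int32(546))] 20.5167
```

View pics/w4.png

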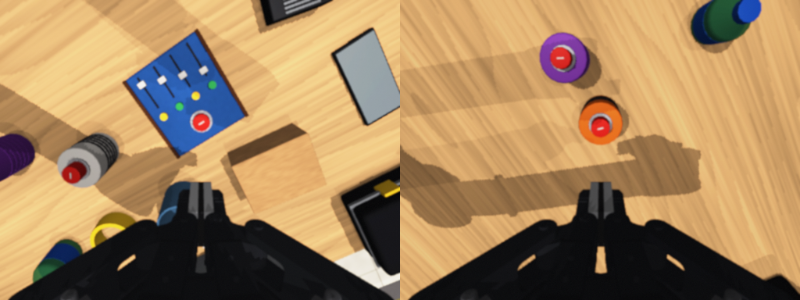

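View pics/w4c.png

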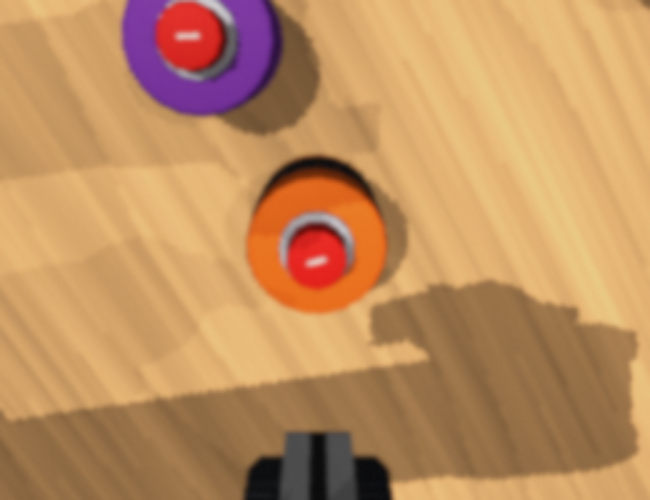

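The left half shows the mixer's cap at (201,122), sunk and unmoved. The right half and the crop show the orange speaker's cap at (600,127), measured (493,-347), well clear of the purple one at (563,58). Pressing it now.

```bash
python3 - <<'E'
from h import *
press((493,-347),114)
move_l([493,-347,320])
p=camera_params("wrist"); im=camera("wrist")
print([(np.round(bb,1),np.round(w,1),s[4]) for _,bb,w,s in red(im,p,102,(493,-347))[:1]])
t=camera("top")
cv2.imwrite("pics/w5.png",cv2.resize(np.hstack([im,t])[:,:,::-1],(800,300)));print(get_time())
E
```

```text
hit True tip rel. top -15.2 dF [-1.1  2.7  7.9]
[(array([257.6, 160. ]), array([ 492.4, -347.5,  102. ]), np.int32(370))]
26.1917
```

View pics/w5.png

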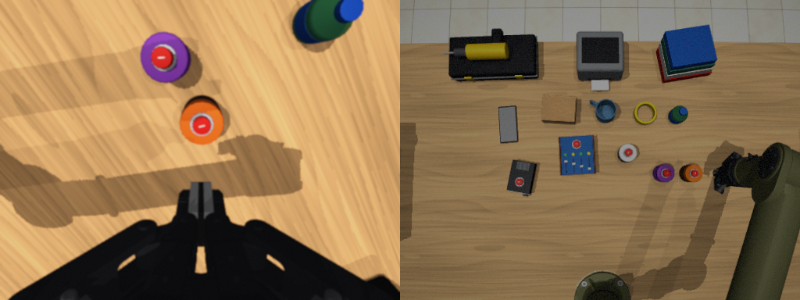

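The orange speaker's cap at (202,125) is sunk and the speaker hasn't moved. In the top view everything stands where it began, and the gripper is clear.

```bash
python3 -c "
from plant import *
sleep(.5); print(sign_off())"
```

```text
the job is handed in; nothing more can be done
None
```

I pressed the player, mixer and orange speaker buttons fully in, in that order, left the white speaker alone, saw nothing else move, and handed the job in at about 27 s; no verdict came back.

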